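Stand the fallen peg board up and push it back to the shelf

ROBOT

A 7-joint arm with a two-finger parallel gripper is mounted at the origin on the work surface. World frame = base frame: x ahead of the robot, y to its left, z up, the work surface at z = 0. Lengths are in m, angles in rad, forces in N, time in s.
With the tool pointing down it reaches from about 0.425 to 0.925 m from the base axis. Payload 6.8 kg.
Tool frame: the origin (TCP) lies on the front face of the gripper's body, between the roots of the fingers; the fingertips stand 73 mm ahead of it and the grasp point (between the pads) lies 54 mm ahead of it (env.nose_length is the distance from the TCP to the fingertips, in m); z points along the fingers, y is the direction in which the jaws open and shut (so a half turn about z gives the same grasp; the last joint's range is limited). The gripper opens to 85 mm and grips with 20 to 120 N. Pads are 22 mm wide; open, the fingers measure 114 mm over their backs; the gripper's body (76 mm by 85 mm) begins 54 mm behind the grasp point. The pads swing forward as they close: fully open they stand 13 mm farther back than shut.
Start: joints at [-1.284, 0.477, 0.022, 1.555, -0.011, 1.109, -0.083], TCP at [0.26, 0.623, 0.304] pointing down, gripper open.
Joint ranges: [-2.96, 2.96], [-0.34, 2.1], [-1.41, 1.46], [0.24, 2.44], [-1.37, 4.51], [0.17, 1.92], [-2.96, 2.96]. Speed limits (rad/s): [2.39, 2.39, 3.14, 3.14, 3.14, 3.14, 3.14].

INTERFACE

Orientations are given as a unit quaternion [w, x, y, z].
In Python, from cell import env, kin, camera, calibration, job gives the robot as it stands. The module is installed in compiled form; this text tells all that it offers. Calls block until the motion is done:
- env.reach(position, orientation): joint-space move of the TCP to a pose.
- env.movel(position, velocity=0.15, rot=None, stop_force=None): straight line of the TCP; rot=None keeps the orientation; velocity is the mean speed in m/s. With stop_force (N) it stops when the force on the tool has changed by that much, and returns True; else False.
- env.goto_joints(angles): joint-space move.
- env.grip(opening, f_grip=None): finger opening in m; f_grip is the grip in N (None keeps the last); returns when the fingers have stopped.
- env.dwell(seconds).
- kin.inverse_kinematics(position, orientation): joint angles nearest the present ones, or None.
- env.get_state(): the state.
- camera(name): name is "side" or "top"; returns (picture, depth): 420x560x3 uint8, blue, green, red; 420x560 float32, m along the optical axis (not along the pixel's ray), 0 where there is no reading.
- calibration(name): a dict with "fx", "fy", "cx", "cy" (pixels), "k1" (the pictures are not rectified: a ray, as slopes to the right and down, at radius r is drawn at 1 + k1 r^2 times it, then the intrinsics apply), "rvec" (rotation vector, rad) and "tvec" (3), from world to camera coordinates, as OpenCV has them. Camera axes: x right, y down, z forward; pixel columns grow to the right and rows downward; lengths in m; the calibration is good to about 2 mm. A picture is of the moment at which its call begins. calibration takes no time and is no camera call.
A pose or a line that the arm cannot do raises env.PlanningError and nothing moves.
- job.job_done(): hands the job in, once; it reports no verdict.
The state is a dict: "time": time; "qpos": joint angles; "joint_velocities": joint speeds; "joint_torque": joint torques, N m; "tcp_pos": TCP position; "orientation": TCP orientation; "force": force on the tool from outside, world axes, zero at the start; "torque": the same for the moment, N m; "opening": finger opening in m.
Only numpy, scipy, OpenCV 4.12 (cv2) and the standard library are available. Lean on these libraries where they do the work, as an engineer would, in place of code of your own. Each camera call takes 0.05 s, during which the arm holds its last target. There are 200 camera calls.

TASK

The small peg board has fallen on its back in front of the thick eucalyptus shelf. Stand it up on its wooden foot by pushing the raised foot over with the fingertips, then push it back along the table until the whole bottom back edge rests against the front of the shelf. Push only: do not lift or carry it, and leave the jug, salt pot, tumbler and mug where they stand.

Things in the scene. Friction and masses are not known exactly. Their poses are not given: they have to be found in the camera images.
- pegboard: small loose L-shaped wooden peg board, 0.35-0.65 kg, 120 mm wide (own y): heavy foot block 110 long, 32 thick; panel 8 thick, 160 tall overall. Origin: middle of the heel, the edge where foot underside meets board back. At the start it lies on its back: own z up, own x level, from foot to panel top, roughly away from the robot. Standing: own x up, own z level from heel to foot front
- foot_edge (a point): middle of the foot's inner front edge: 32 mm along own x, 110 mm along own z from the origin. Lying, it is the raised foot's top edge on the panel side. Pushing the foot's inner face near this edge in own -x (towards the robot) turns the board about its heel; past about 40 degrees it falls onto the foot by itself. Pushed low it may only slide. Standing, the foot's front face is 32 mm high below it
- panel_top (a point): middle of the panel's top edge, at its back: 160 mm along own x from the origin. The panel carries four pegs 8 mm thick, sticking out 28 mm along own z, at own y +-40 mm and own x 85 and 135 mm; they point up while the board lies (to 36 mm above the table)
- heel_left (a point): left end of the peg board's heel (its bottom back edge when it stands), 60 mm along own +y from the board's origin
- heel_right (a point): right end of the peg board's heel, 60 mm along own -y from the board's origin
- shelf: thick eucalyptus shelf, a fixed solid timber lying on the table beyond the peg board, 120 mm deep, 800 mm long (own y), 75 mm high; a sieve (to 125 mm above the table), a ladle and a bowl (to 120 mm) stay on it. Origin: middle of the lower edge of its front face, the one towards the robot; own x points from that face into the timber, away from the robot, own z up
- jug: red plastic jug, about 104 mm across and 155 mm tall, handle reaching 94 mm to its own -y; origin centre of underside; leave alone
- saltpot: white ceramic salt pot with knobbed lid, 84 mm across, 94 mm tall; origin centre of underside; leave alone
- tumbler: glass tumbler, 68 mm across, 100 mm tall; origin centre of underside; leave alone
- mug: mug, 76 mm across, 80 mm tall, handle on its own +y side; origin centre of underside; leave alone
There are look-alikes about, which are no part of the job. Leave any turquoise or yellow look-alike of the pegboard alone.

How it is judged:
By the outcome, as a careful person would: the job done as asked, in the order asked, and still so for the second after the job is handed in, with the robot touching nothing.
It also fails if it takes over 64 s, if anything falls off the work surface, if the arm or the gripper's body presses on something with over 40 N, if the wrist force passes 120 N, or if a joint passes its speed limit or range.

## Working session

There is one attempt and no reset: what is moved stays moved. The work goes in short steps, each a Python script; the robot and the scene stay as the last script left them, time stands still between calls to the robot, and variables do not carry over. Pictures are saved under pics/ and viewed, about 8 in all and at most 12, crops included, and the job is handed in when it is done.

```bash
mkdir -p pics; ls
cat > h.py <<'E'
import numpy as np, cv2
from cell import env, kin, camera, calibration, job
def cal(n):
    c=calibration(n); R=cv2.Rodrigues(np.array(c["rvec"],float))[0]; return c,R,np.array(c["tvec"],float).ravel()
def slopes(n,uv):
    c,_,_=cal(n); uv=np.atleast_2d(np.array(uv,float))
    K=np.array([[c["fx"],0,c["cx"]],[0,c["fy"],c["cy"]],[0,0,1]])
    return cv2.undistortPoints(uv[:,None],K,np.array([c["k1"],0,0,0,0.]))[:,0]
def onplane(n,uv,z):
    _,R,t=cal(n); s=slopes(n,uv); d=np.c_[s,np.ones(len(s))]@R; o=-R.T@t
    return o+d*((z-o[2])/d[:,2])[:,None]
def cloud(n,dep):
    _,R,t=cal(n); h,w=dep.shape; u,v=np.meshgrid(np.arange(w),np.arange(h))
    s=slopes(n,np.c_[u.ravel(),v.ravel()]); P=np.c_[s,np.ones(len(s))]*dep.ravel()[:,None]
    W=(P-t)@R; W[dep.ravel()<=0]=np.nan; return W.reshape(h,w,3)
def proj(n,P):
    c,R,t=cal(n); K=np.array([[c["fx"],0,c["cx"]],[0,c["fy"],c["cy"]],[0,0,1]])
    return cv2.projectPoints(np.atleast_2d(np.array(P,float)),np.array(c["rvec"],float),t,K,np.array([c["k1"],0,0,0,0.]))[0][:,0]
E
python3 - <<'E'
from h import *
for n in("side","top"):
    p,d=camera(n); cv2.imwrite(f"pics/{n}0.png",p); np.save(f"{n}0.npy",d); c,R,t=cal(n); print(n,c,-R.T@t)
print(env.get_state())
E
```

```text
pics
side {'fx': 538.2056613360425, 'fy': 538.2056613360425, 'cx': 281.22467942611013, 'cy': 215.31053326304607, 'k1': 0.027761787244713374, 'rvec': array([ 2.1493382 , -0.12312954,  0.03733748]), 'tvec': array([-0.56137527,  0.09924268,  1.43184325])} [ 0.45881329 -1.19518458  0.85801548]
top {'fx': 393.1254197401869, 'fy': 393.1254197401869, 'cx': 286.3559021165528, 'cy': 212.04548563603447, 'k1': 0.039811336325440726, 'rvec': array([ 2.11195669, -2.12917067,  0.17936559]), 'tvec': array([-0.01322571,  0.54770871,  1.15670011])} [ 0.3297873  -0.03211924  1.23625385]
{'time': 0.1, 'qpos': array([-1.28410259,  0.47776779,  0.02235772,  1.55631901, -0.01149395,
        1.10930969, -0.08311136]), 'joint_velocities': array([-3.71907372e-05, -7.86727999e-04, -1.04666867e-03, -1.10042084e-03,
        1.61643184e-03,  1.30157826e-04, -5.25937490e-04]), 'joint_torque': array([ 5.12796934e-03, -5.97757423e+01,  1.61397278e+00, -2.81952327e+01,
        1.28256460e-02,  5.01790841e-03, -4.08363348e-06]), 'tcp_pos': array([0.25947309, 0.62270134, 0.30300355]), 'orientation': array([-9.73110918e-05,  1.96118171e-01,  9.80579911e-01, -8.32030516e-04]), 'force': array([ 0.64276037, -0.23175299, -0.45685965]), 'torque': array([0.01752075, 0.02984466, 0.03211262]), 'opening': 0.08564728706940627}
```

View pics/side0.png

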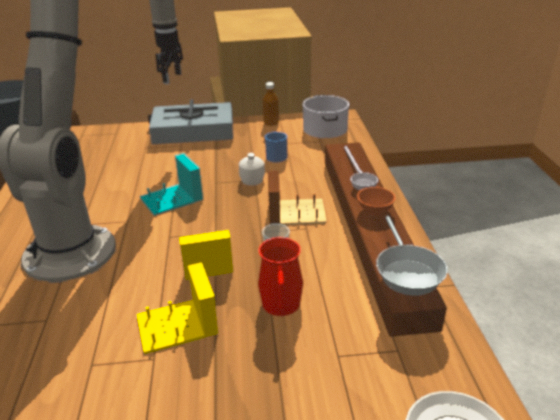

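View pics/top0.png

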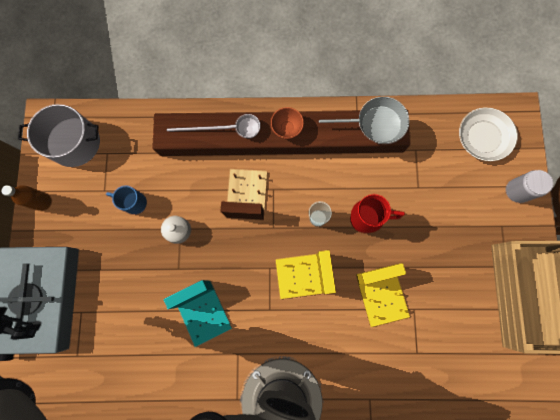

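The side view shows the wooden board at about (300,210), in front of the dark shelf, with the tumbler and jug nearer the camera. In the top view, these could be taken for the board:
- natural wood with a dark foot at (246,193), pegs up and in front of the shelf
- yellow at (305,275) and (385,295)
- turquoise at (200,310)

I choose (246,193). Next I measure it from depth and check a crop.

Run:
```python
from h import *
p=cv2.imread("pics/top0.png"); W=cloud("top",np.load("top0.npy"))
cv2.imwrite("pics/crop0.png",cv2.resize(p[150:235,195:300],None,fx=6,fy=6,interpolation=cv2.INTER_CUBIC))
Z=W[...,2]
sub=np.zeros(Z.shape,bool); sub[165:222,212:280]=1
f=sub&(Z>.09)&(Z<.13)
print("foot top",f.sum(),np.nanmedian(Z[f]));P=W[f][:,:2].astype(np.float32);r=cv2.minAreaRect(P);print(r,cv2.boxPoints(r))
pan=sub&(Z>.004)&(Z<.016)
print("panel z",np.nanmedian(Z[pan]),pan.sum());
hsv=cv2.cvtColor(p,cv2.COLOR_BGR2HSV)
print("hsv panel",hsv[180,240],hsv[195,235],"table",hsv[190,215],"foot",hsv[209,243])
pr=np.nanpercentile(W[pan],[2,50,98],axis=0);print(pr)
r=cv2.minAreaRect(W[pan][:,:2].astype(np.float32));print(r,cv2.boxPoints(r))
# shelf front top edge
s=(Z>.065)&(Z<.085)&(W[...,0]>.6)
E=[]
for u in range(165,405,8):
    c=np.where(s[100:165,u])[0]
    if len(c): E.append(W[100+c.max(),u])
E=np.array(E);print("shelf z",np.median(E[:,2]));k=np.polyfit(E[:,1],E[:,0],1);print(k,np.abs(np.polyval(k,E[:,1])-E[:,0]).max(),E[:,1].min(),E[:,1].max())
for n,(a,b,c,d) in dict(salt=(155,210,195,248),tum=(300,195,338,232),jug=(340,185,412,240),mug=(105,180,150,218)).items():
    m=Z[b:d,a:c]>.03; q=W[b:d,a:c][m]; print(n,np.nanpercentile(q,[1,50,99],axis=0).round(3).tolist())
print("table z",np.nanmedian(Z[240:250,200:260]))
```

```text
foot top 483 0.10957140122459653
((0.5510160326957703, 0.11476677656173706), (0.11991768330335617, 0.032893769443035126), 86.08226776123047) [[0.53051096 0.05607177]
 [0.56332785 0.05382433]
 [0.5715211  0.1734618 ]
 [0.5387042  0.17570922]]
panel z 0.007944072177828589 1230
hsv panel [ 20 108 237] [ 19 114 223] table [ 13 155 138] foot [  9 174  94]
[[0.53935742 0.03182298 0.00418281]
 [0.63857157 0.10859583 0.00794407]
 [0.69565277 0.19275197 0.01307503]]
((0.6222695112228394, 0.11406609416007996), (0.217417910695076, 0.18133628368377686), 89.29794311523438) [[0.5302762  0.00647625]
 [0.7115989  0.00425435]
 [0.71426284 0.22165594]
 [0.53294015 0.22387785]]
shelf z 0.06902891491601809
[-0.00575786  0.74911142] 0.0015242708504636937 -0.3621020067670856 0.35910030180808405
salt [[0.458, 0.281, 0.033], [0.494, 0.314, 0.069], [0.534, 0.359, 0.095]]
tum [[0.502, -0.149, 0.033], [0.55, -0.121, 0.079], [0.568, -0.085, 0.103]]
jug [[0.482, -0.348, 0.032], [0.528, -0.271, 0.109], [0.578, -0.214, 0.157]]
mug [[0.552, 0.431, 0.03], [0.593, 0.473, 0.064], [0.627, 0.533, 0.084]]
table z -8.473416513685272e-05
```

View pics/crop0.png

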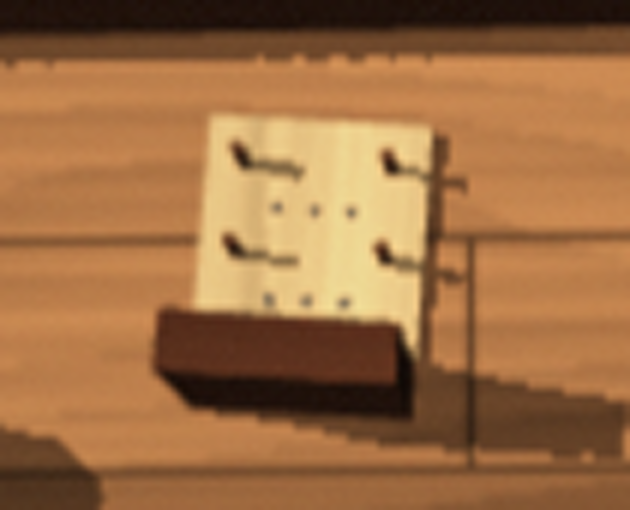

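The crop confirms the choice: a plain wood panel with 4 pegs pointing up. Its dark foot, at crop (280,345) (top view (242,208)), is raised towards the robot. The foot top measures 120 x 33 mm at z = 0.1096, which matches the given sizes. The board's yaw is about -3.9°, and the shelf face is near x = 0.749 at +0.3°. Now I tip it with shut fingers.

Run:
```python
from h import *
print(env.nose_length)
psi=np.radians(-3.9); ex=np.array([np.cos(psi),np.sin(psi),0]); q=[0,-np.sin(psi/2),np.cos(psi/2),0]
fe=np.array([.551,.1148,0])+.016*ex
env.grip(0.0)
N=env.nose_length
a=fe+.022*ex
env.reach(a+[0,0,.14+N],q)
env.movel(a+[0,0,.098+N],velocity=.1)
print("contact",env.movel(fe+.003*ex+[0,0,.098+N],velocity=.05,stop_force=15))
print(env.get_state()["tcp_pos"],env.get_state()["time"],env.get_state()["force"])
print(env.movel(fe-.03*ex+[0,0,.098+N],velocity=.06,stop_force=30),env.get_state()["force"],env.get_state()["time"])
for n in("side","top"):
    p,d=camera(n); cv2.imwrite(f"pics/{n}1.png",p); np.save(f"{n}1.npy",d)
s=cv2.imread("pics/side1.png")[130:290,200:400];cv2.imwrite("pics/c1.png",cv2.resize(s,None,fx=3.5,fy=3.5))
```

```text
0.0726
contact False
[0.56988716 0.1135901  0.17086453] 4.1667 [ 1.39639624 -0.93085425  0.11568386]
False [ 0.44509749 -0.59001015  0.19105261] 4.8667
```

View pics/c1.png

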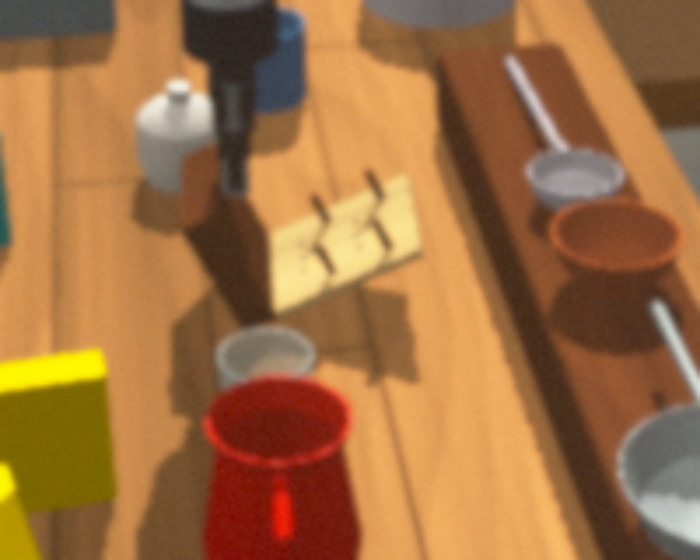

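The crop shows the board tilting cleanly about its heel by roughly 25°. The finger at crop (235,180) is on the inner face of the foot, and the pegs are free. I keep pushing.

Run:
```python
from h import *
psi=np.radians(-3.9); ex=np.array([np.cos(psi),np.sin(psi),0])
fe=np.array([.551,.1148,0])+.016*ex; N=env.nose_length
print(env.movel(fe-.082*ex+[0,0,.098+N],velocity=.06,stop_force=30),env.get_state()["force"])
env.dwell(.4)
env.movel(fe-.082*ex+[0,0,.30+N],velocity=.2)
env.reach([.40,.35,.40],[0,0,1,0])
print(env.get_state()["time"])
for n in("side","top"):
    p,d=camera(n); cv2.imwrite(f"pics/{n}2.png",p); np.save(f"{n}2.npy",d)
a=cv2.resize(cv2.imread("pics/side2.png")[130:290,200:400],None,fx=2,fy=2)
b=cv2.resize(cv2.imread("pics/top2.png")[130:290,160:360],None,fx=2,fy=2)
cv2.imwrite("pics/c2.png",np.hstack([a,b]))
W=cloud("top",np.load("top2.npy")); sub=W[130:290,190:300]; Z=sub[...,2]
for lo,hi in((.027,.037),(.145,.17)):
    m=(Z>lo)&(Z<hi)&(sub[...,0]<.62)&(sub[...,1]>.03)&(sub[...,1]<.2)&(sub[...,0]>.38)
    r=cv2.minAreaRect(sub[m][:,:2].astype(np.float32)); print(lo,m.sum(),np.median(Z[m]),r,cv2.boxPoints(r))
```

```text
False [ 0.28438705 -0.10839022  0.22837364]
8.5167
0.027 1190 0.03204936379532454 ((0.47524183988571167, 0.12015880644321442), (0.12032382935285568, 0.10282400250434875), 86.23573303222656) [[0.41999102 0.06350196]
 [0.5225932  0.05675141]
 [0.53049266 0.17681566]
 [0.42789048 0.18356621]]
0.145 157 0.15892297189706958 ((0.5293381810188293, 0.11603899300098419), (0.1176210269331932, 0.008961187675595284), 86.2134780883789) [[0.5209836  0.05765275]
 [0.5299252  0.05706097]
 [0.5376928  0.17442523]
 [0.52875113 0.17501701]]
```

View pics/c2.png

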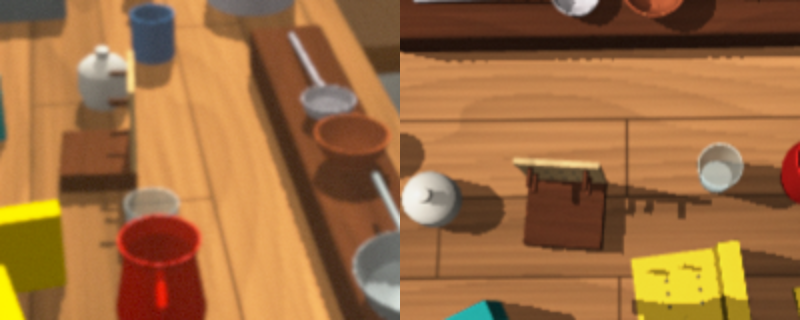

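The board now stands: foot top z = 0.032, panel top z = 0.159, yaw -3.8°, heel centre about (0.534, 0.116). It is upright in both crops, side (100,160) and top (565,205). Before pushing the foot's front face I check clearance to the yellow and turquoise boards, and IK at close range.

Run:
```python
from h import *
p=cv2.imread("pics/top2.png"); W=cloud("top",np.load("top2.npy")); hsv=cv2.cvtColor(p,cv2.COLOR_BGR2HSV)
psi=np.radians(-3.77); ex=np.array([np.cos(psi),np.sin(psi),0]);ey=np.array([-ex[1],ex[0],0]); q=[0,-np.sin(psi/2),np.cos(psi/2),0]
ff=np.array([.424,.123,0])
Z=W[...,2]
for n,lo,hi in(("yel",25,33),("turq",80,98)):
    m=(hsv[...,0]>=lo)&(hsv[...,0]<=hi)&(hsv[...,1]>130)&(Z>-.01)
    for zl,zh in((0,.06),(.06,.2)):
        P=W[m&(Z>=zl)&(Z<zh)]; L=np.c_[(P-ff)@ex,(P-ff)@ey]
        # near the gripper footprint
        k=(np.abs(L[:,1])<.13)&(L[:,0]>-.12)
        print(n,zl,k.sum(), L[k].min(0) if k.any() else None, L[k].max(0) if k.any() else None, np.linalg.norm(L-[-.025,0],axis=1).min())
for s in(.012,.016,.02,.025,.03):
    print(s,[kin.inverse_kinematics(ff-s*ex+[0,0,z],q) is not None for z in(.07,.15,.25)])
```

```text
yel 0 130 [-0.1178879  -0.12992897] [-0.00840858 -0.10807082] 0.10855124212929436
yel 0.06 0 None None 0.2343700951547886
turq 0 34 [-0.11824175  0.07586458] [-0.08866976  0.08996367] 0.11015361045274284
turq 0.06 193 [-0.11997186  0.07664556] [-0.08888222  0.12947938] 0.1100538329048098
0.012 [True, True, True]
0.016 [True, True, True]
0.02 [True, True, True]
0.025 [True, True, True]
0.03 [True, True, True]
```

Run:
```python
from h import *
qq=lambda d:[0,-np.sin(np.radians(d)/2),np.cos(np.radians(d)/2),0]
psi=np.radians(-3.77); ex=np.array([np.cos(psi),np.sin(psi),0])
ff=np.array([.424,.123,0])
env.reach(ff-.023*ex+[0,0,.25],qq(-3.77))
env.grip(.085)
env.movel(ff-.023*ex+[0,0,.072],velocity=.12)
print(env.movel(ff-.008*ex+[0,0,.072],velocity=.04,stop_force=20),env.get_state()["force"])
print(env.movel([.59,.118,.072],velocity=.05,rot=qq(.33),stop_force=25),env.get_state()["force"],env.get_state()["tcp_pos"],env.get_state()["time"])
for n in("side","top"):
    p,d=camera(n); cv2.imwrite(f"pics/{n}3.png",p); np.save(f"{n}3.npy",d)
a=cv2.resize(cv2.imread("pics/side3.png")[110:290,220:420],None,fx=2,fy=2)
b=cv2.resize(cv2.imread("pics/top3.png")[100:280,160:360],None,fx=2,fy=2)
cv2.imwrite("pics/c3.png",np.hstack([a,b]))
W=cloud("top",np.load("top3.npy")); sub=W[100:290,190:300]; Z=sub[...,2]
m=(Z>.145)&(Z<.17)&(sub[...,0]>.66)&(sub[...,0]<.76)&(sub[...,1]>.03)&(sub[...,1]<.2)
r=cv2.minAreaRect(sub[m][:,:2].astype(np.float32)); print(m.sum(),np.median(Z[m]),r,cv2.boxPoints(r))
```

```text
False [-0.5215896  -0.91892104  0.54586534]
False [-2.74550048 -0.08409766  1.92303528] [0.58992411 0.1180259  0.07202079] 16.2417
181 0.15934383710235853 ((0.7058807015419006, 0.11970290541648865), (0.11819063872098923, 0.009589171968400478), 89.84394836425781) [[0.7009252  0.06062087]
 [0.71051437 0.06059474]
 [0.71083623 0.17878494]
 [0.70124704 0.17881107]]
```

View pics/c3.png

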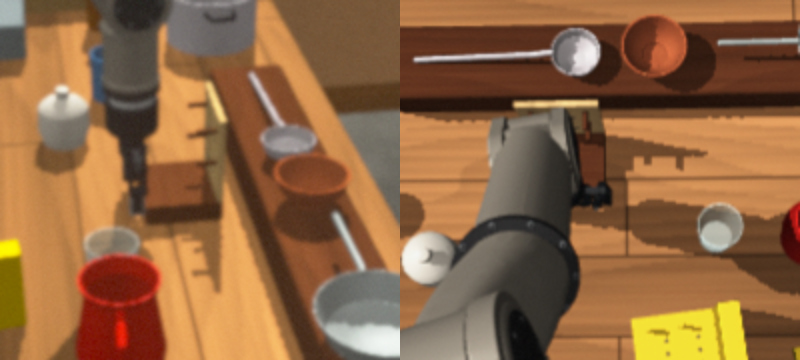

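Upright and almost square (yaw about -0.2°), with the heel at x about 0.711 and the pegs clear of the gripper. The side crop shows the panel at (217,145) just short of the shelf. Now a slow push until contact.

Run:
```python
from h import *
r=env.movel([.642,.118,.072],velocity=.02,stop_force=14)
s=env.get_state();print(r,s["force"],s["torque"],s["tcp_pos"],s["time"])
env.dwell(.3); s=env.get_state(); print(s["force"],s["tcp_pos"])
x=s["tcp_pos"][0]
env.movel([x-.03,.118,.072],velocity=.06)
env.movel([x-.03,.118,.25],velocity=.2)
env.reach([.40,.35,.40],[0,0,1,0])
print(env.get_state()["time"])
for n in("side","top"):
    p,d=camera(n); cv2.imwrite(f"pics/{n}4.png",p); np.save(f"{n}4.npy",d)
a=cv2.resize(cv2.imread("pics/side4.png")[110:290,220:420],None,fx=2,fy=2)
b=cv2.resize(cv2.imread("pics/top4.png")[100:280,160:360],None,fx=2,fy=2)
cv2.imwrite("pics/c4.png",np.hstack([a,b]))
W=cloud("top",np.load("top4.npy")); sub=W[100:290,190:300]; Z=sub[...,2]
m=(Z>.145)&(Z<.17)&(sub[...,0]>.66)&(sub[...,0]<.78)&(sub[...,1]>.03)&(sub[...,1]<.2)
r=cv2.minAreaRect(sub[m][:,:2].astype(np.float32)); print("panel",m.sum(),np.median(Z[m]),cv2.boxPoints(r))
m=(Z>.027)&(Z<.037)&(sub[...,0]>.6)&(sub[...,0]<.76)&(sub[...,1]>.03)&(sub[...,1]<.2)
r=cv2.minAreaRect(sub[m][:,:2].astype(np.float32)); print("foot",np.median(Z[m]),cv2.boxPoints(r))
# shelf top front edge cast on z=.075 from depth mask boundary
Zf=W[...,2]; E=[]
for u in list(range(165,215,5))+list(range(275,400,5)):
    c=np.where((Zf[120:165,u]>.04)&(W[120:165,u,0]<.8))[0]; E.append((u,120+c.max()+.5))
P=onplane("top",E,.075); k=np.polyfit(P[:,1],P[:,0],1); print("shelf",k,np.polyval(k,[.06,.18]))
```

```text
True [-0.53107855 -0.31760231  0.54119231] [ 0.04655839 -0.04146551  0.01798328] [0.6277178  0.11791623 0.07085664] 18.1667
[-0.57266806 -0.45889004 -0.7763243 ] [0.62666064 0.11790894 0.07042051]
21.4417
panel 184 0.15875452115896205 [[0.7365787  0.17755076]
 [0.73957956 0.05939433]
 [0.7497755  0.05965328]
 [0.7467747  0.17780972]]
foot 0.03187872748335244 [[0.6327925  0.19547118]
 [0.6350167  0.02865276]
 [0.75106776 0.03020011]
 [0.74884355 0.19701853]]
shelf [-0.00687221  0.7366556 ] [0.73624327 0.73541861]
```

View pics/c4.png

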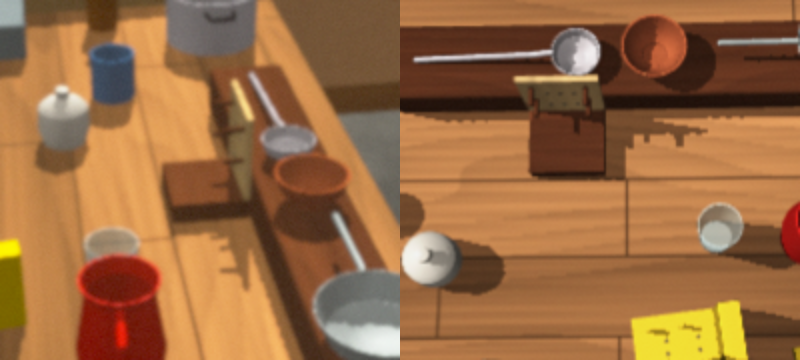

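Contact came at TCP x = 0.6277, where predicted (0.628). The box fit suggests about 1° of yaw against the shelf, though, so I measure the lines more finely.

```bash
cat > m.py <<'E'
from h import *
def meas(ds,g=None):
    W=np.nanmedian([cloud("top",d) for d in ds],0); X,Y,Z=[W[...,i] for i in range(3)]
    fa=(Z>.012)&(Z<.062)&(X>.7)&(X<.78)&((Y<.0)&(Y>-.35)|(Y>.22)&(Y<.35))
    for _ in range(3):
        k=np.polyfit(Y[fa],X[fa],1); fa&=np.abs(X-np.polyval(k,Y))<.004
    print("shelf face",fa.sum(),k,"sd",np.std(X[fa]-np.polyval(k,Y[fa])))
    pf=(Z>.042)&(Z<.15)&(Y>.065)&(Y<.175)&(X>.70)&(X<.76)
    for _ in range(6):
        A=np.c_[Y[pf],Z[pf],np.ones(pf.sum())]; c=np.linalg.lstsq(A,X[pf],rcond=None)[0]; res=X-(c[0]*Y+c[1]*Z+c[2]); pf&=np.abs(res)<.004
    print("panel front",pf.sum(),"dx/dy",c[0],"lean",c[1],"sd",np.std(X[pf]-A[:len(X[pf])]@c if len(A)==pf.sum() else res[pf]))
    for y in(.058,.118,.178): print(y,"back at z=0",c[0]*y+c[2]+.008,"shelf",np.polyval(k,y))
E
python3 - <<'E'
from m import *
fr=[camera("top") for _ in range(6)]; ds=[f[1] for f in fr]; meas(ds)
# colour edges: foot front top edge (z=.032) and panel top back edge (z=.160), subpixel along columns
g=np.mean([cv2.cvtColor(f[0],cv2.COLOR_BGR2GRAY).astype(float) for f in fr],0)
def edge(P0,P1,z,x0,n=15,w=5):
    # sample across x at each y, strongest gradient
    out=[]
    for y in np.linspace(P0,P1,n):
        xs=np.linspace(x0-.012,x0+.012,97); uv=proj("top",np.c_[xs,np.full(97,y),np.full(97,z)]).astype(np.float32)
        v=cv2.remap(g.astype(np.float32),uv[:,0][None],uv[:,1][None],cv2.INTER_CUBIC)[0]; d=np.abs(np.gradient(cv2.GaussianBlur(v[None],(9,1),0)[0])); d[:4]=d[-4:]=0
        i=d.argmax(); sl=slice(max(i-10,0),i+11); out.append((y,(xs[sl]*d[sl]).sum()/d[sl].sum()))
    o=np.array(out); k=np.polyfit(o[:,0],o[:,1],1); r=o[:,1]-np.polyval(k,o[:,0]); m=np.abs(r)<.002
    k=np.polyfit(o[m,0],o[m,1],1); return k,m.sum(),r.std()
print("paneltop back",edge(.07,.168,.160,.748)); print("panel top front",edge(.07,.168,.16,.739)); print("foot front",edge(.07,.168,.032,.638))
print("shelf top edge",edge(.21,.34,.075,.749),edge(-.3,.02,.075,.749))
cv2.imwrite("pics/c5.png",cv2.resize(camera("side")[0][140:225,290:370],None,fx=7,fy=7,interpolation=cv2.INTER_CUBIC))
print(env.get_state()["time"])
E
```

```text
shelf face 782 [-0.00523519  0.74893099] sd 0.00041721477110662837
panel front 282 dx/dy -0.008855412890981915 lean -0.008780404492663929 sd 0.0006130120268389769
0.058 back at z=0 0.749484752739022 shelf 0.7486273460055746
0.118 back at z=0 0.7489534279655631 shelf 0.7483132343717529
0.178 back at z=0 0.7484221031921041 shelf 0.7479991227379312
paneltop back (array([0.10360622, 0.7315452 ]), np.int64(6), np.float64(0.0033899987970505653))
panel top front (array([0.106744  , 0.73099025]), np.int64(6), np.float64(0.0033721329482455944))
foot front (array([-0.10357462,  0.64578128]), np.int64(9), np.float64(0.001973076243222432))
shelf top edge (array([-0.00604719,  0.7486785 ]), np.int64(15), np.float64(0.0004054915917873387)) (array([-0.00707601,  0.74760276]), np.int64(12), np.float64(0.0019785111950890947))
21.8917
```

View pics/c5.png

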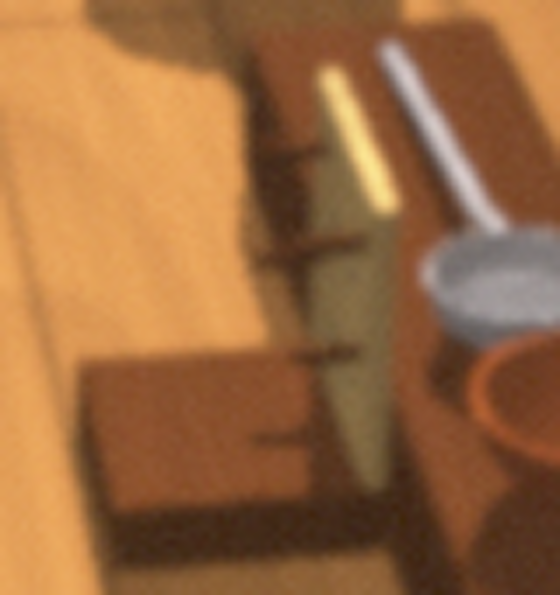

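The plane fits put the heel line on the shelf within about 1 mm, with 0.2° of relative yaw. The side crop agrees: panel bottom (375,490) meets the dark shelf front with no table strip between. The stop came on an impact, so I press once more slowly to rule out a rebound gap.

Run:
```python
from m import *
q=[0,-np.sin(np.radians(.33)/2),np.cos(np.radians(.33)/2),0]
env.reach([.600,.118,.25],q); env.movel([.600,.118,.072],velocity=.15)
env.movel([.622,.118,.072],velocity=.04)
x=.622; f0=env.get_state()["force"]
while x<.636:
    x+=.001; env.movel([x,.118,.072],velocity=.01); s=env.get_state(); d=s["force"]-f0; print(round(x,4),s["tcp_pos"][0].round(4),d.round(1))
    if d[0]<-12: break
env.dwell(.3); s=env.get_state(); print("hold",s["force"].round(1),s["torque"].round(2))
env.movel([x-.004,.118,.072],velocity=.01); env.movel([.595,.118,.072],velocity=.06); env.movel([.595,.118,.25],velocity=.2)
env.reach([.40,.35,.40],[0,0,1,0])
fr=[camera("top") for _ in range(6)]; meas([f[1] for f in fr]); print(env.get_state()["time"])
a=cv2.resize(camera("side")[0][100:320,200:420],None,fx=1.8,fy=1.8); b=cv2.resize(fr[0][0][90:310,100:420],None,fx=1.25,fy=1.8)
cv2.imwrite("pics/c6.png",np.hstack([a,b]))
```

```text
0.623 0.6229 [ 0.3 -0.7  0.3]
0.624 0.624 [ 0.6 -0.4  1.1]
0.625 0.6251 [ 0.5 -0.9  1.4]
0.626 0.6261 [ 0.4 -0.1  1. ]
0.627 0.6271 [-0.6 -0.6  1.6]
0.628 0.6278 [-1.3 -1.2  1.7]
0.629 0.6279 [-4.8 -0.8  3.9]
0.63 0.628 [-7.1 -1.3  6.7]
0.631 0.6281 [-11.1  -1.    8.9]
0.632 0.6283 [-13.2  -0.1   9.4]
hold [-12.9   0.2   7.7] [-0.25  2.48 -0.22]
shelf face 785 [-0.00519826  0.74893854] sd 0.0004217120120276446
panel front 276 dx/dy -0.009160700728195087 lean -0.006765935305513837 sd 0.0005642403101053038
0.058 back at z=0 0.7493765110861145 shelf 0.7486370366188068
0.118 back at z=0 0.7488268690424227 shelf 0.7483251411662708
0.178 back at z=0 0.748277226998731 shelf 0.7480132457137348
31.875
```

View pics/c6.png

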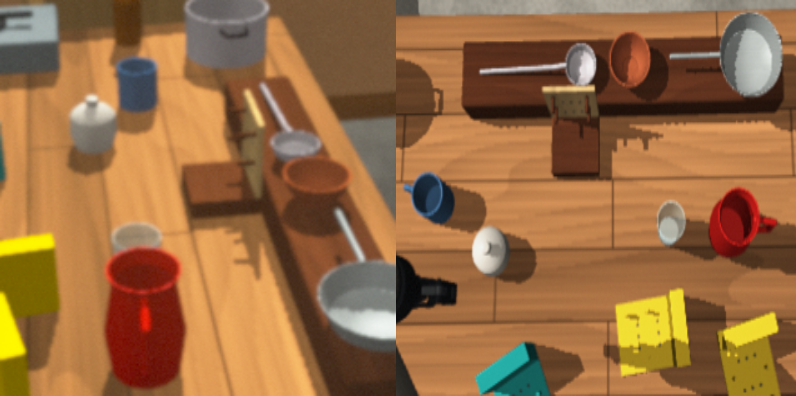

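The press met a hard stop at TCP x = 0.628, where the arm stopped advancing while the force climbed to 13 N, so the board is seated. The picture shows it upright against the shelf at right half (575,130). The jug, salt pot, tumbler and mug have not visibly moved, and the arm is clear.

Run:
```python
from h import *
env.dwell(.5); job.job_done(); print(env.get_state()["time"])
```

```text
the job is handed in; nothing more can be done
the job is handed in; nothing more can be done
```

The peg board stands upright on its foot with its bottom back edge against the front of the shelf, and I have handed the job in. I tipped it over its heel with shut fingertips near the foot's top edge. I then pushed the foot's front face back with open fingers until it met the shelf, and pressed once more slowly.

- **Contact:** on the last press the arm stopped advancing at the predicted position while the force rose to 13 N.
- **Last measurement:** the heel line lies within about 0.7 mm of the shelf face along its whole width. It reads slightly inside the timber, by 0.3–0.7 mm, which is within measurement error. The relative yaw is about 0.2°.
- **Surroundings:** in the last pictures the jug, salt pot, tumbler, mug and the coloured look-alikes have not visibly moved, judged by eye. The robot touches nothing, and the clock stood at about 32 s of the 64 s allowed.
- **Checks that disagreed:** a coarse box fit of the panel top hinted at about 1° of yaw. A sub-pixel edge fit of the panel and foot failed because its residuals were too large. The plane fit and the press did not support that yaw, so I discarded both.

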